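Clamp the wheelset jar shut at the model-railway stall

ROBOT

A 6-joint arm with a two-finger parallel gripper is mounted at the origin on the work surface. World frame = base frame: x ahead of the robot, y to its left, z up, the work surface at z = 0. Lengths are in m, angles in rad, forces in N, time in s.
With the tool pointing down it reaches from about 0.375 to 0.9 m from the base axis. Payload 3.1 kg.
Tool frame: the origin (TCP) lies midway between the tips of the shut fingers; the grasp point (between the pads) lies 19 mm behind it; x points along the fingers, y is the direction in which the jaws open and shut, and the axes are right-handed (so a half turn about x gives the same grasp; the last joint's range is limited). The gripper opens to 87 mm and grips with 3 to 60 N. Pads are 19 mm wide; open, the fingers measure 117 mm over their backs; the gripper's body (75 mm by 190 mm) begins 51 mm behind the grasp point.
Start: joints at [1.155, 0.527, 1.433, -0, 1.181, -0.178], TCP at [0.147, 0.608, 0.223] pointing down, gripper open.
Joint ranges: [-3.08, 3.08], [-0.75, 2.2], [0.22, 2.44], [-1.43, 4.57], [0, 2.65], [-2.85, 2.85]. Speed limits (rad/s): [2.79, 2.79, 3.14, 3.14, 3.14, 3.14].

INTERFACE

Orientations are given as a unit quaternion [x, y, z, w].
In Python, from rig import get_obs, imaging, robot gives the robot as it stands.
- The arm moves only by the shell command python3 -m inch 'ROWS' [FORCE]. ROWS is JSON, a list of rows, each a list of 3 entries, a list of its own where there are three numbers: the finger opening in mm, from 0 to 87, then the shift along the tool's x, y, z in mm, then the turn, a rotation vector about the tool's x, y, z in degrees. In form: [[grip, [dx, dy, dz], [wx, wy, wz]], ...]. A call has 1 to 12 rows; each row shifts and turns the pose as measured when the row begins, along the tool's axes as they then stand; what a row does not reach is not made up. A row lasts 1/8 s, in which the tool goes at most 62.5 mm and 10.7 degrees, less where a joint would pass 70% of its speed; a pose out of reach is approached as far as the arm can. A call with a gripper value outside its range is refused whole. The fingers move at their own pace and stop on an object; FORCE is the grip in N (left out, the last holds). Time passes only in rows, so rows that do not move let the fingers close. It gives the time, the measured TCP pose, the force and the opening at its end, in the units of the state.
- get_obs(): the state, without advancing time (a new reading comes with each control period).
- imaging.camera(name): name is "scene" or "top" or "wrist"; returns the picture (420x560x3 uint8, red, green, blue); there is no depth.
- imaging.camera_params(name): a dict with "camera_matrix" (3x3 intrinsics, pixels), "xyz" and "rotation" of the camera in the world. Camera axes: x right, y down, z forward; pixel columns grow to the right and rows downward; lengths in m; the calibration is good to about 2 mm. A picture is of the moment at which its call begins: read the wrist's pose just before it. camera_params takes no time and is no camera call; for the wrist camera it gives the pose at the moment of the call.
- robot.hand_in(): hands the job in, once; it reports no verdict.
Trained networks look in the newest picture that a camera, given by its name, has taken for a name from the list of things; names that differ only in an ending like _2 or _b are one class to them, and where a whole thing is asked for, a point or a joint stands for the part that bears it (a point fixed in the world has none). Each returns a list of dicts, best first, with "confidence" (0 to 1); they miss things now and then, are a little off and sometimes report something else, mostly with a low value. They report only what shows in the picture. A call takes as long as a camera call. They do not tell look-alikes from the thing itself.
- imaging.cut_out(camera, target): "pixels" (420x560 bool, what is visible of it) and "box" ([centre column, centre row, width, height] in pixels, round what is visible of it).
- imaging.tip_of(camera, target): "pixel" ([column, row] in pixels: a listed point, or the origin of a listed thing).
The state is a dict: "time": time; "q": joint angles; "joint_velocities": joint speeds; "joint_torque": joint torques, N m; "position": TCP position; "tool_rot": TCP orientation; "ft_force": force on the tool from outside, world axes, zero at the start; "moment": the same for the moment, N m; "grip_width": finger opening in m.
Only numpy, scipy, OpenCV 4.12 (cv2) and the standard library are available. Lean on these libraries where they do the work, as an engineer would, in place of code of your own. Each camera call takes 0.05 s, during which the arm holds its last target. There are 200 camera calls.

TASK

At the model-railway stall, swing the wire bail of the yellow-lidded jar (the one with the brass wheelsets) up and over the lid until it snaps past center and rests fully home, clamping the lid shut, then let go. Leave the bail of the blue-lidded jar as it is.

Things in the scene. Friction and masses are not known exactly. Their poses are not given: they have to be found in the camera images.
- jar_yellow: Glass jar with yellow lid and brass wheelsets, fixed to the table. Glass 88 mm wide up to 66 mm height, neck 62 mm wide; domed lid 68 mm wide, rim at 108, lug tops at 130 mm height. Origin: centre of its underside, z up. The bail's hinge axis runs along the jar's y, 88 mm above the origin. The open bail leans to -x and closes towards +x. The other jar is the same, with a blue lid and small bricks.
- bail_yellow (a joint): Angle (rad) of the yellow-lidded jar's wire bail: 0 = open, leaning 70 degrees from upright to the jar's -x side; 1.22 = upright (dead center); 1.57 = fully home at its stop, 20 degrees past upright. It starts open, at rest between 0.1 and 0.25. Some 2 to 4 N at the grip bar swings it up to dead center; past that the gasket spring snaps it to the stop and keeps it there.
- bar_yellow (a point): Centre of the bail's black grip bar: a round sleeve 12 mm thick, 44 mm long, along the jar's y; can be pinched or pushed. At bail angle q it lies at x = -88 sin(1.22 - q), y = 0, z = 88 + 88 cos(1.22 - q) mm in the jar's frame. From its ends (y = +-25 mm) 5 mm wire legs run straight towards the hinge axis, turning outwards 46 mm from it.
- bar_blue (a point): Centre of the black grip bar of the blue-lidded jar's bail, the same in shape. This bail starts open too and must stay as it is.
There are look-alikes about, which are no part of the job. What is shaped like the jar_yellow but green is not meant.

How it is judged:
At the end, for the whole second after the job is handed in: The yellow-lidded jar's bail is past dead center and within 0.17 rad (10 degrees) of its stop (joint above 1.4 rad) and at rest, and the blue-lidded jar's grip bar is within 20 mm of where it started (value of joint bail_yellow above 1.4 rad and velocity of joint bail_yellow between -0.1 and 0.1 rad/s and distance of bar_blue from where it was at the start of the episode below 0.02 m); the robot touches nothing.
It fails at once if the bail of the blue-lidded jar is moved by more than 20 mm (distance of bar_blue from where it was at the start of the episode above 0.02 m).
It also fails if it takes over 32 s, if anything falls off the work surface, if the arm or the gripper's body presses on something with over 40 N, if the wrist force passes 120 N, or if a joint passes its speed limit or range.

## Working session

There is one attempt and no reset: what is moved stays moved. The work goes in short steps, Python scripts to look and compute and a shell command to move; the robot and the scene stay as the last step left them, time stands still between calls to the robot, and variables do not carry over. Pictures are saved under pics/ and viewed, about 8 in all and at most 12, crops included, and the job is handed in when it is done.

```bash
mkdir -p pics; python3 - <<'E'
from rig import get_obs, imaging
import cv2,numpy as np
a=imaging.camera("scene");b=imaging.camera("top")
cv2.imwrite("pics/a.png",a[:,:,::-1]);cv2.imwrite("pics/b.png",b[:,:,::-1])
for c in("scene","top"):
  for t in("jar_yellow","bar_yellow","bar_blue"):
    print(c,t,[(np.round(d["pixel"]),round(d["confidence"],2)) for d in imaging.tip_of(c,t)])
  p=imaging.camera_params(c);print(p)
o=get_obs();print(o["time"],o["position"],o["tool_rot"])
E
```

```text
scene jar_yellow [(array([186., 208.]), 0.86), (array([195., 254.]), 0.7)]
scene bar_yellow [(array([211., 191.]), 0.51), (array([194., 152.]), 0.51)]
scene bar_blue [(array([420., 249.]), 0.69)]
{'camera_matrix': array([[425.13320905,   0.        , 278.1740236 ],
       [  0.        , 425.13320905, 214.41290408],
       [  0.        ,   0.        ,   1.        ]]), 'xyz': array([1.13815482, 0.30433008, 0.68619891]), 'rotation': array([ 0.45753593,  0.7786406 , -0.36969682, -0.21841236])}
top jar_yellow [(array([431., 232.]), 0.77), (array([361., 176.]), 0.61)]
top bar_yellow [(array([451., 271.]), 0.94), (array([374., 200.]), 0.86)]
top bar_blue [(array([130., 224.]), 0.81)]
{'camera_matrix': array([[504.33812605,   0.        , 274.98341309],
       [  0.        , 504.33812605, 210.51576024],
       [  0.        ,   0.        ,   1.        ]]), 'xyz': array([ 0.38990084, -0.0513026 ,  1.058379  ]), 'rotation': array([-0.70170966,  0.70860549, -0.03665458,  0.06432923])}
0.4 [0.14654447 0.60744104 0.22238897] [ 0.08341002  0.70219184 -0.08366744  0.70211762]
```

View pics/a.png

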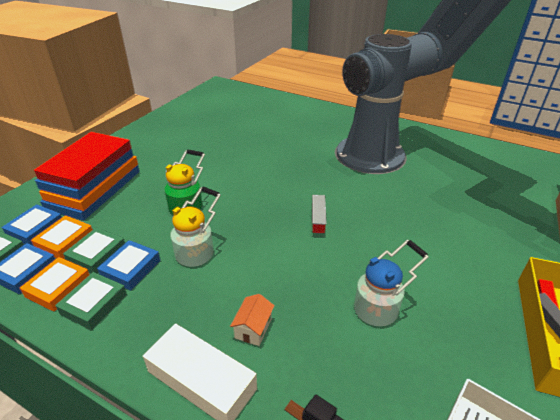

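View pics/b.png

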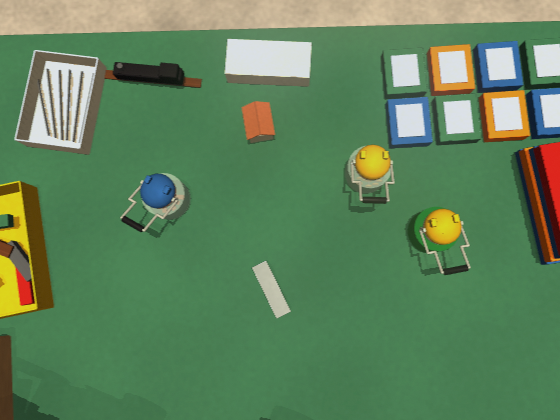

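The things it could be are: a clear-glass jar with a yellow lid (scene 190,235; top 372,165), a green-bodied jar with a yellow lid (scene 183,190; top 440,230), and the blue-lidded jar (scene 382,285; top 160,192). By the description it is the clear one. I'll check that in a crop and locate it.

```bash
cat > h.py <<'E'
import numpy as np
from rig import get_obs, imaging
from scipy.spatial.transform import Rotation as R
def ray(c,px,P=None):
    p=P or imaging.camera_params(c)
    q=np.array(p["rotation"]);r=R.from_quat(q) if q.size==4 else R.from_matrix(q)
    d=r.apply(np.linalg.inv(p["camera_matrix"])@[px[0],px[1],1.]);return np.array(p["xyz"]),d/np.linalg.norm(d)
def atz(c,px,z,P=None):
    o,d=ray(c,px,P);return o+d*(z-o[2])/d[2]
def tri(a,b):
    (o,d),(p,e)=a,b;A=np.stack([d,-e],1);s=np.linalg.lstsq(A,p-o,rcond=None)[0]
    x,y=o+s[0]*d,p+s[1]*e;return (x+y)/2,np.linalg.norm(x-y)
E
python3 - <<'E'
from h import *
import cv2
a=imaging.camera("scene");b=imaging.camera("top")
u=cv2.resize(a[135:275,150:240],None,fx=4.2,fy=4.2,interpolation=2)
v=cv2.resize(b[135:215,335:405],None,fx=5.5,fy=5.5,interpolation=2)
h=588;v=cv2.copyMakeBorder(v,0,h-v.shape[0],0,0,0)
cv2.imwrite("pics/c.png",np.hstack([u[:h],v])[:,:,::-1])
J={}
for t in("jar_yellow","bar_yellow"):
  for i in range(3):
    s=[d["pixel"] for d in imaging.tip_of("scene",t)];w=[d["pixel"] for d in imaging.tip_of("top",t)]
    s=[x for x in s if x[1]>(240 if t[0]=='j' else 175)];w=[x for x in w if x[0]<400]
    if s and w: print(t,s[0],w[0],tri(ray("scene",s[0]),ray("top",w[0])),atz("top",w[0],0) if t[0]=='j' else '')
# bar pixels in both views: dark pixels
for c,im,(x0,x1,y0,y1) in(("scene",a,(198,225,180,200)),("top",b,(355,395,190,210))):
  m=(im[y0:y1,x0:x1].max(2)<50);ys,xs=np.nonzero(m);P=np.c_[xs+x0,ys+y0].astype(float);ce=P.mean(0);U,S,V=np.linalg.svd(P-ce);t=(P-ce)@V[0]
  print(c,len(P),ce,ce+V[0]*t.min(),ce+V[0]*t.max())
print(get_obs()["time"])
E
```

```text
jar_yellow [193.1, 252.7] [363.4, 176.3] (array([ 6.16320512e-01, -2.03010109e-01, -3.21311706e-04]), np.float64(0.00914901485914168)) [ 0.61367209 -0.19904222  0.        ]
jar_yellow [193.1, 252.7] [363.4, 176.3] (array([ 6.16320512e-01, -2.03010109e-01, -3.21311706e-04]), np.float64(0.00914901485914168)) [ 0.61367209 -0.19904222  0.        ]
jar_yellow [193.1, 252.7] [363.4, 176.3] (array([ 6.16320512e-01, -2.03010109e-01, -3.21311706e-04]), np.float64(0.00914901485914168)) [ 0.61367209 -0.19904222  0.        ]
bar_yellow [211.9, 190.9] [375.3, 201.5] (array([ 0.53764157, -0.19998473,  0.12742676]), np.float64(0.003904522938158093)) 
bar_yellow [211.9, 190.9] [375.3, 201.5] (array([ 0.53764157, -0.19998473,  0.12742676]), np.float64(0.003904522938158093)) 
bar_yellow [211.9, 190.9] [375.3, 201.5] (array([ 0.53764157, -0.19998473,  0.12742676]), np.float64(0.003904522938158093)) 
scene 58 [209.27586207 191.24137931] [202.1021955  188.71034866] [216.43493767 193.76726193]
top 7 [367.14285714 202.        ] [363. 202.] [371. 202.]
1.1
```

View pics/c.png

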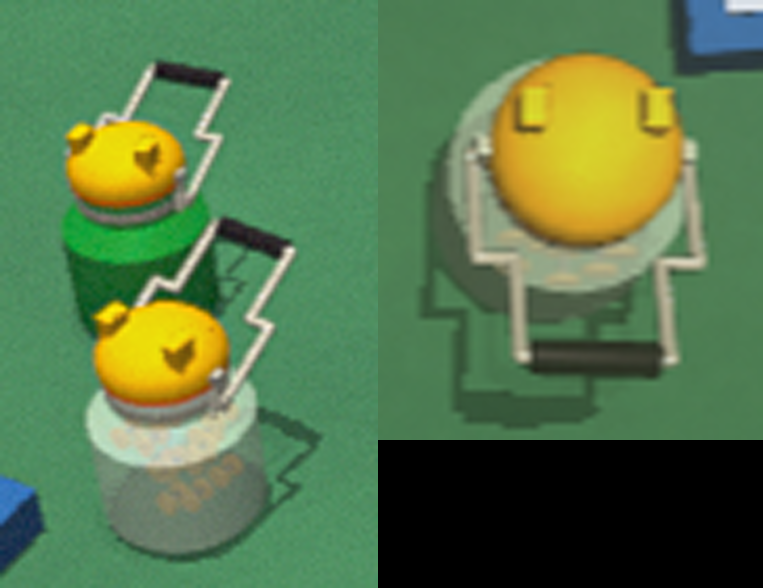

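It is the clear jar with the yellow lid and brass bits inside (scene bar ends about 202,189 and 219,193; top bar ends 362.6,199.9 and 386.3,200.4, lugs 363,154.5 and 385.7,154.5). The green one is behind it. I'll push the bar over with shut fingers, from the jar's -x side.

```bash
python3 - <<'E'
from h import *
a,b=atz("top",(362.6,199.9),.131),atz("top",(386.3,200.4),.131)
l,m=atz("top",(363,154.5),.130),atz("top",(385.7,154.5),.130)
print(a,b,(a+b)/2,"lugs",l,m)
for u,v in((a,b),(l,m)): d=u-v;print("yaw",np.degrees(np.arctan2(-d[0],d[1])))
print("blue bar",atz("top",(130,224),.13),"green bar",atz("top",(451,271),.13), "lid ctr",atz("top",(373,162.5),.12))
r=R.from_quat(get_obs()["tool_rot"]).as_matrix();print(r.round(3))
E
```

```text
[ 0.54142708 -0.17786893  0.131     ] [ 0.53990313 -0.22136708  0.131     ] [ 0.54066511 -0.19961801  0.131     ] lugs [ 0.62795053 -0.18147444  0.13      ] [ 0.62722214 -0.2237563   0.13      ]
yaw -2.0065250180440315
yaw -0.9869355786616942
blue bar [0.50165571 0.25699121 0.13      ] green bar [ 0.40946292 -0.33245469  0.13      ] lid ctr [ 0.61465474 -0.20118809  0.12      ]
[[-0.     0.235  0.972]
 [-0.     0.972 -0.235]
 [-1.    -0.    -0.   ]]
```

```bash
python3 -m inch '[[0,[-15,0,0],[-6,0,0]],[0,[-15,0,0],[-6,0,0]],[0,[0,-50,33],[0,0,0]],[0,[0,-50,33],[0,0,0]],[0,[0,-50,33],[0,0,0]],[0,[0,-50,33],[0,0,0]],[0,[0,-50,33],[0,0,0]],[0,[0,-50,33],[0,0,0]],[0,[0,-50,10],[0,0,0]],[0,[0,-50,10],[0,0,0]],[0,[0,-50,10],[0,0,0]]]' 20
```

```text
time: 2.48
position: [0.3759, 0.1453, 0.2545]
tool_rot: [0.006, 0.703, -0.002, 0.711]
ft_force: [1.2, -0.7, -0.1]
grip_width: 0.0007
```

```bash
python3 -m inch '[[0,[0,-50,17],[0,0,0]],[0,[0,-50,17],[0,0,0]],[0,[0,-50,17],[0,0,0]],[0,[0,-50,17],[0,0,0]],[0,[0,-50,17],[0,0,0]],[0,[0,-50,15],[0,0,0]],[0,[0,-44,10],[0,0,0]],[0,[0,0,0],[0,0,0]]]'
```

```text
time: 3.48
position: [0.4858, -0.2169, 0.2563]
tool_rot: [0.008, 0.699, -0.005, 0.715]
ft_force: [-0.6, 0.4, -0.3]
grip_width: 0.0005
```

```bash
python3 -m inch '[[0,[45,9,0],[0,1.3,0]],[0,[45,8,0],[0,0,0]],[0,[47,0,0],[0,0,0]],[0,[0,0,0],[0,0,0]]]'; python3 - <<'E'
from h import *
import cv2
a=imaging.camera("scene");b=imaging.camera("top")
u=cv2.resize(a[100:275,130:270],None,fx=3,fy=3);v=cv2.resize(b[130:290,320:440],None,fx=3,fy=3)
v=cv2.copyMakeBorder(v,0,u.shape[0]-v.shape[0],0,0,0)
cv2.imwrite("pics/d.png",np.hstack([u,v])[:,:,::-1])
E
```

```text
time: 3.98
position: [0.4874, -0.197, 0.118]
tool_rot: [0.008, 0.707, -0.005, 0.707]
ft_force: [0.3, 0.2, 0.1]
grip_width: 0.0007
```

View pics/d.png

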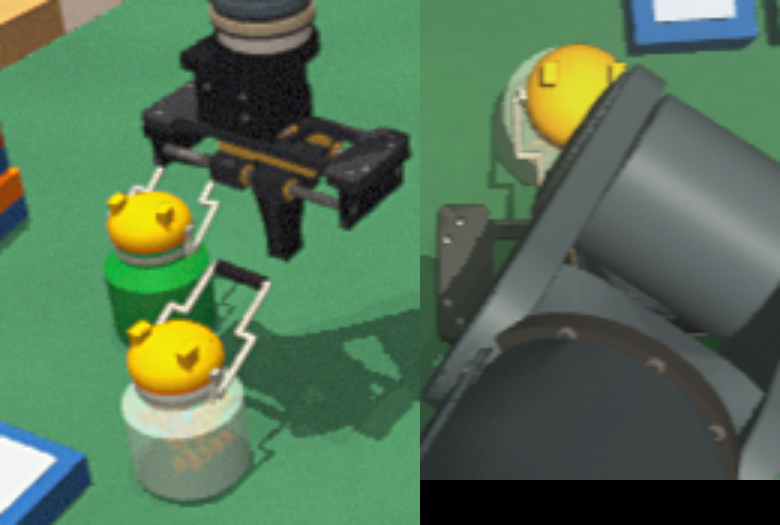

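The fingertips (crop 285,255) are just behind the bar (243,272) on its -x side, at the right height. The push starts now, following the arc.

```bash
python3 -m inch '[[0,[0,0,25],[0,0,0]],[0,[0,0,12],[0,0,0]],[0,[-12,0,12],[0,0,0]],[0,[-13,0,13],[0,0,0]],[0,[-9,0,14],[0,0,0]],[0,[-5,0,12],[0,0,0]],[0,[0,0,0],[0,0,0]]]'; python3 - <<'E'
from h import *
import cv2
a=imaging.camera("scene")
u=cv2.resize(a[100:275,130:270],None,fx=3,fy=3)
cv2.imwrite("pics/e.png",u[:,:,::-1])
E
```

```text
time: 4.95
position: [0.5695, -0.2013, 0.1744]
tool_rot: [0.001, 0.711, -0.007, 0.703]
ft_force: [0.1, 0.4, 0.5]
grip_width: 0.0001
```

View pics/e.png

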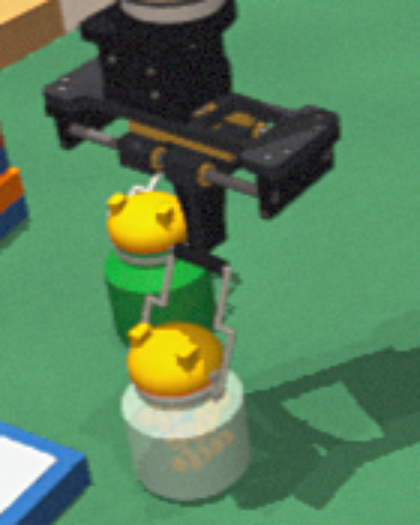

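The bail is raised (bar at crop 200,260), but the fingers rose more than asked and the bar is now at tip level. I'll back off, go lower and push again.

```bash
python3 -m inch '[[0,[0,0,-25],[0,0,0]],[0,[22,0,0],[0,1,0]],[0,[0,0,0],[0,0,0]]]'; python3 - <<'E'
from h import *
import cv2
a=imaging.camera("scene")
u=cv2.resize(a[100:275,130:270],None,fx=3,fy=3)
cv2.imwrite("pics/f.png",u[:,:,::-1])
s=[d["pixel"] for d in imaging.tip_of("scene","bar_yellow")];print(s)
for p in s:
  o,d=ray("scene",p); t=(-0.2-o[1])/d[1]; print(o+t*d)
E
```

```text
time: 5.38
position: [0.5452, -0.2014, 0.1516]
tool_rot: [0.001, 0.716, -0.008, 0.698]
ft_force: [0.0, -0.6, 0.2]
grip_width: 0.0002
[[207.4, 192.7]]
[ 0.55063736 -0.2         0.13036804]
```

View pics/f.png

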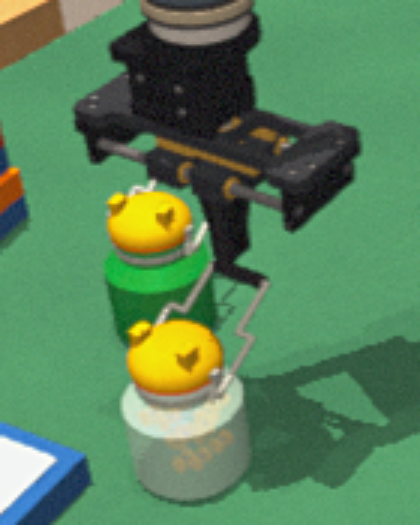

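```bash
python3 -m inch '[[0,[0,0,-27],[0,-1.5,0]],[0,[0,0,-23],[0,0,0]],[0,[38,0,0],[0,0,0]],[0,[0,0,0],[0,0,0]]]'; python3 - <<'E'
from h import *
a=imaging.camera("scene")
s=[d["pixel"] for d in imaging.tip_of("scene","bar_yellow")];print(s)
for p in s:
  o,d=ray("scene",p); t=(-0.2-o[1])/d[1]; print(o+t*d)
E
```

```text
time: 5.98
position: [0.4995, -0.2035, 0.1161]
tool_rot: [-0.002, 0.703, -0.009, 0.711]
ft_force: [0.1, 1.1, 0.7]
grip_width: 0.0001
[[210.4, 193.0], [193.3, 153.7]]
[ 0.54068    -0.2         0.12317306]
[ 0.57800235 -0.2         0.2442234 ]
```

```bash
python3 -m inch '[[0,[6,3,10],[0,0.6,0]],[0,[0,0,12],[0,0,0]],[0,[0,0,10],[0,0,0]],[0,[-5,0,10],[0,0,0]],[0,[-5,0,10],[0,0,0]]]'; python3 - <<'E'
from h import *
a=imaging.camera("scene")
s=[d["pixel"] for d in imaging.tip_of("scene","bar_yellow")];print(s)
for p in s:
  o,d=ray("scene",p); t=(-0.2-o[1])/d[1]; print(o+t*d)
E
```

```text
time: 6.7
position: [0.5288, -0.2025, 0.1237]
tool_rot: [-0.007, 0.729, -0.005, 0.685]
ft_force: [-16.7, -4.5, 9.0]
grip_width: 0.0004
[[210.8, 191.4]]
[ 0.53865518 -0.2         0.12630382]
```

Pushing level jams against the friction cone (16.7 N at the wrist, bail not moved). I'll back off and tilt the fingers forward about 35°, so that they push the bar from underneath.

```bash
python3 -m inch '[[0,[0,0,-25],[0,0,0]],[0,[15,0,-5],[0,-10,0]],[0,[0,0,0],[0,-10,0]],[0,[0,0,0],[0,-10,0]],[0,[0,0,0],[0,-8,0]],[0,[0,0,0],[0,0,0]]]';python3 - <<'E'
from h import *
o=get_obs();r=R.from_quat(o["tool_rot"]).as_matrix();print(r.round(3),o["q"])
print("needed in tool axes mm", 1000*r.T@(np.array([.518,-.1995,.100])-o["position"]))
E
```

```text
time: 7.55
position: [0.5426, -0.191, 0.1555]
tool_rot: [-0.003, 0.524, -0.014, 0.852]
ft_force: [0.7, 0.1, 0.3]
grip_width: 0.0003
[[ 0.451  0.021  0.893]
 [-0.028  1.    -0.009]
 [-0.892 -0.021  0.451]] [-0.67578882  0.46334285  1.97228004  0.71723787  0.40668    -2.85357123]
needed in tool axes mm [ 38.69745814  -7.88596084 -46.93805348]
```

Joint 6 has run to its limit, so I'm dropping the tilt. Instead I'll stand the tool upright, turn the jaws to lie along the jar's x, which brings joint 6 back to mid-range, and pinch the bar.

```bash
python3 -m inch '[[0,[-30,0,0],[8,6,0]],[0,[-30,0,0],[0,9,0]],[0,[0,0,0],[0,9,0]],[0,[0,0,0],[0,3,0]],[30,[0,0,0],[10,0,0]],[30,[0,0,0],[10,0,0]],[30,[0,0,0],[10,0,0]],[30,[0,0,0],[10,0,0]],[30,[0,0,0],[10,0,0]],[30,[0,0,0],[10,0,0]],[30,[0,0,0],[10,0,0]],[30,[0,0,0],[10,0,0]]]';cat > w.py <<'E'
from h import *
o=get_obs();r=R.from_quat(o["tool_rot"]).as_matrix();print(r.round(3),np.round(o["q"],2))
a=imaging.camera("scene");s=[d["pixel"] for d in imaging.tip_of("scene","bar_yellow")]
print(s)
g=R.from_matrix(r).inv()*R.from_matrix(np.array([[0,-1,0],[0,0,1],[-1,0,0.]]).T@np.eye(3)) if 0 else None
c,n=np.cos(np.radians(-1.5)),np.sin(np.radians(-1.5))
D=np.array([[0,-c,-n*-1],[0,-n,c],[-1,0,0.]])
D[:,2]=np.cross(D[:,0],D[:,1])
print("turn deg",np.degrees((R.from_matrix(r).inv()*R.from_matrix(D)).as_rotvec()))
print("to above bar mm (TCP at z .165)",1000*r.T@(np.array([.540,-.1995,.165])-o["position"]))
E
python3 w.py
```

```text
time: 9.05
position: [0.5318, -0.1916, 0.1918]
tool_rot: [0.497, 0.507, -0.471, 0.524]
ft_force: [0.7, -0.1, 0.0]
grip_width: 0.03
[[ 0.044  0.997  0.063]
 [ 0.011  0.062 -0.998]
 [-0.999  0.045 -0.008]] [-0.56  0.47  1.65  0.04  0.99 -0.64]
[[210.7, 193.3], [193.8, 152.8]]
turn deg [-174.88031857    3.86348915   -0.87397677]
to above bar mm (TCP at z .165) [27.00279166  6.48080831  8.64463716]
```

```bash
python3 -m inch '[[36,[10,7,9],[5,0,-2.5]],[36,[12,0,0],[0,0,0]],[36,[0,0,0],[0,0,0]]]';python3 w.py; python3 - <<'E'
from h import *
import cv2
a=imaging.camera("scene");b=imaging.camera("wrist")
u=cv2.resize(a[100:260,140:260],None,fx=2.6,fy=2.6)
b=cv2.resize(b,None,fx=.85,fy=.85);h=max(u.shape[0],b.shape[0])
f=lambda i:cv2.copyMakeBorder(i,0,h-i.shape[0],0,0,0)
cv2.imwrite("pics/g.png",np.hstack([f(u),f(b)])[:,:,::-1])
E
```

```text
time: 9.52
position: [0.5396, -0.1999, 0.1685]
tool_rot: [0.504, 0.501, -0.501, 0.495]
ft_force: [-0.5, 0.3, -0.2]
grip_width: 0.0359
[[-0.003  1.    -0.009]
 [ 0.009 -0.009 -1.   ]
 [-1.    -0.003 -0.009]] [-0.55  0.53  1.61  0.01  1.01 -0.55]
[[209.9, 191.9]]
turn deg [-179.01661181   -0.27671581   -0.80522353]
to above bar mm (TCP at z .165) [ 3.45372812  0.38168355 -0.41878729]
```

View pics/g.png

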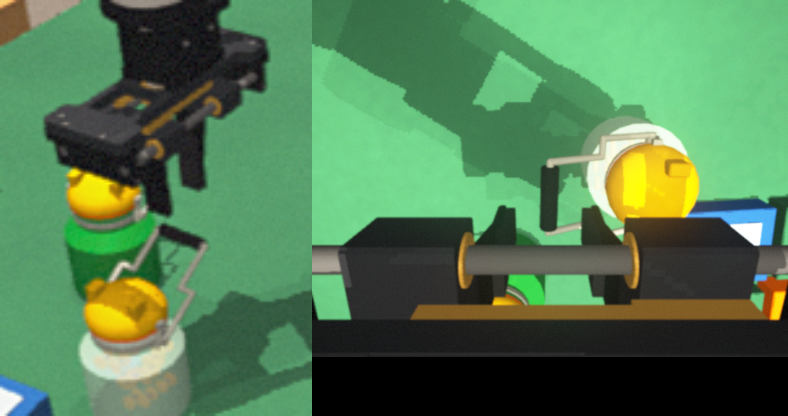

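In the wrist crop the bar (549,198) lies midway between the fingers (510 and 590), along the camera's vertical as it should. I'll descend and pinch.

```bash
python3 -m inch '[[36,[30,0,0],[0,0,0]],[36,[22,0,0],[0,0,0]],[36,[0,0,0],[0,0,0]],[0,[0,0,0],[0,0,0]],[0,[0,0,0],[0,0,0]],[0,[0,0,0],[0,0,0]],[0,[0,0,0],[0,0,0]]]' 15
```

```text
time: 10.6
position: [0.5413, -0.2016, 0.1226]
tool_rot: [0.504, 0.497, -0.5, 0.499]
ft_force: [-2.9, -1.8, 0.0]
grip_width: 0.0115
```

The bar is held (opening 11.5 mm). Now along the arc.

```bash
python3 -m inch '[[0,[-13,9,0],[0,0,0]],[0,[-11,11,0],[0,0,0]],[0,[-8,12,0],[0,0,0]],[0,[-5,13,0],[0,0,0]]]'; python3 w.py|head -3
```

```text
time: 11.1
position: [0.5768, -0.2029, 0.1595]
tool_rot: [-0.498, -0.503, 0.506, -0.493]
ft_force: [-7.3, -1.2, 7.3]
grip_width: 0.0113
[[-0.018  1.    -0.007]
 [ 0.003 -0.007 -1.   ]
 [-1.    -0.018 -0.003]] [-0.52  0.59  1.51 -0.01  1.05 -0.51]
```

```bash
python3 -m inch '[[0,[-1,13,0],[0,0,0]],[0,[-3,14,0],[0,0,0]],[0,[-1,14,0],[0,0,0]],[0,[1,14,0],[0,0,0]]]'; python3 - <<'E'
from h import *
import cv2
a=imaging.camera("scene")
u=cv2.resize(a[100:275,130:270],None,fx=3,fy=3)
cv2.imwrite("pics/i.png",u[:,:,::-1])
E
```

```text
time: 11.7
position: [0.6312, -0.2051, 0.1678]
tool_rot: [-0.497, -0.503, 0.507, -0.493]
ft_force: [-1.3, -1.8, 0.2]
grip_width: 0.0112
```

View pics/i.png

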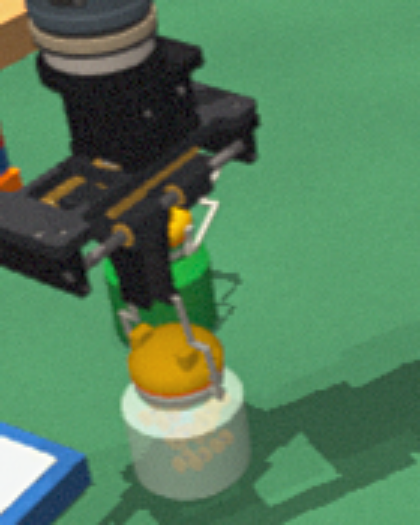

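The bail stays in the grip and is past upright. A little further, then release and lift away.

```bash
python3 -m inch '[[0,[2,8,0],[0,0,0]],[0,[2,6,0],[0,0,0]],[50,[0,0,0],[0,0,0]],[50,[0,0,0],[0,0,0]],[50,[0,0,0],[0,0,0]],[50,[0,0,0],[0,0,0]]]'; python3 - <<'E'
from h import *
import cv2
a=imaging.camera("scene");b=imaging.camera("wrist")
u=cv2.resize(a[100:260,130:250],None,fx=2.6,fy=2.6)
b=cv2.resize(b,None,fx=.85,fy=.85);h=max(u.shape[0],b.shape[0])
f=lambda i:cv2.copyMakeBorder(i,0,h-i.shape[0],0,0,0)
cv2.imwrite("pics/j.png",np.hstack([f(u),f(b)])[:,:,::-1])
E
```

```text
time: 12.5
position: [0.649, -0.2037, 0.1608]
tool_rot: [-0.497, -0.504, 0.506, -0.493]
ft_force: [0.2, -0.2, -0.3]
grip_width: 0.0434
```

View pics/j.png

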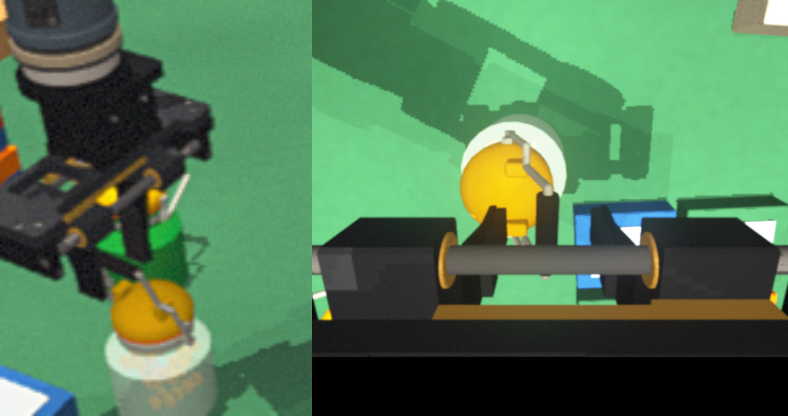

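The bar (wrist crop 547,232) stands free midway between the open fingers, past the lid's centre. I'll lift straight up and check.

```bash
python3 -m inch '[[50,[-35,0,0],[0,0,0]],[50,[-50,0,0],[0,0,0]],[50,[-40,-40,0],[0,0,0]],[50,[0,-50,0],[0,0,0]],[50,[0,-50,0],[0,0,0]],[50,[0,-40,0],[0,0,0]],[50,[0,0,0],[0,0,0]]]'; python3 - <<'E'
from h import *
import cv2
a=imaging.camera("scene");b=imaging.camera("top")
print([d["pixel"] for d in imaging.tip_of("top","bar_blue")])
u=cv2.resize(a[130:275,140:240],None,fx=4,fy=4);v=b[80:360,60:480][:, :400]
f=lambda i:cv2.copyMakeBorder(i,0,580-i.shape[0],0,0,0)
cv2.imwrite("pics/k.png",np.hstack([f(u),f(v)])[:,:,::-1])
for w,c in((imaging.tip_of("scene","bar_yellow"),"scene"),):
  for d in w:
    o,e=ray(c,d["pixel"]);t=(-.2-o[1])/e[1];print(d["pixel"],d["confidence"],o+t*e)
E
```

```text
time: 13.48
position: [0.4671, -0.2028, 0.2935]
tool_rot: [-0.497, -0.503, 0.506, -0.494]
ft_force: [-0.1, -0.3, 0.1]
grip_width: 0.0496
[[132.5, 224.4]]
[174.7, 201.8] 0.83 [ 0.65172312 -0.2         0.17262603]
[195.0, 154.5] 0.45 [ 0.57336142 -0.2         0.23993173]
```

View pics/k.png

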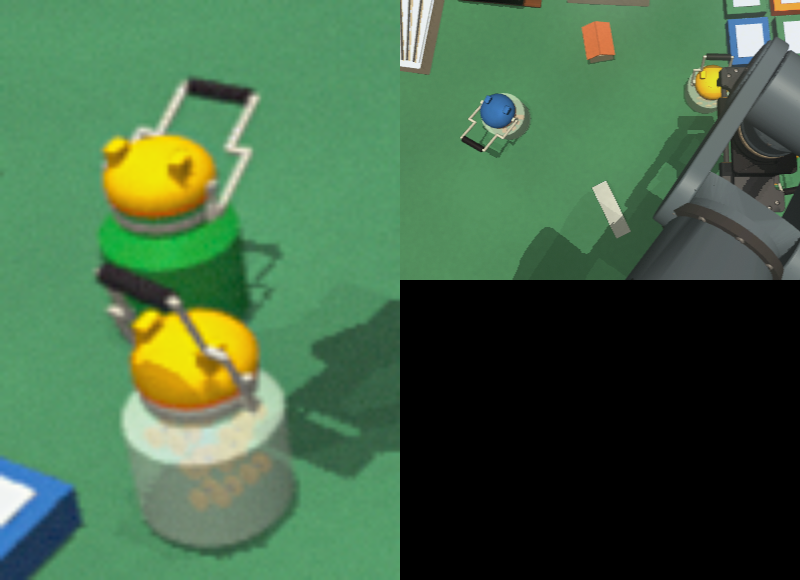

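The bar is measured at x 0.652, z 0.173, against about 0.646 and 0.171 expected for fully home. The blue bail has not moved and the robot is clear.

```bash
python3 -c "
from rig import robot;print(robot.hand_in())"
```

```text
the job is handed in; nothing more can be done
None
```

The yellow-lidded jar's bail is closed and resting at its stop, the gripper has let go, and I handed the job in at about 13.5 s.

**How it was done:** I pinched the bail's black grip bar with about 15 N. I then swung it along its arc past dead center, opened the jaws and lifted clear.

**Last checks:**
- **Yellow bail:** the grip bar measured at x 0.652, z 0.173 m. Fully home should be about 0.646, 0.171, so it is within measurement error. I did not measure its speed after release.
- **Blue bail:** its bar was at top-camera pixel (132, 224), against (130, 224) at the start, so it has not moved.
- **Contact:** the wrist force was about 0 N and the gripper was well away from the jars.

**What went wrong along the way:**
- **First push:** shut fingers rode up over the bar and the bail fell back open.
- **Second push:** it jammed at about 19 N total at the wrist, under the limit.
- **Tilted push:** joint 6 read -2.8536, just past its listed limit of -2.85. I turned back at once, but if that limit is exact the attempt may count as a failure. The hand-in gave no verdict.

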